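# Open the label printer for a new roll

### The arm

A 6-joint arm with a two-finger parallel gripper is mounted at the origin on the work surface. World frame = base frame: x ahead of the robot, y to its left, z up, the work surface at z = 0. Lengths are in mm, angles in rad, forces in N, time in s.
With the tool pointing down it reaches from about 350 to 875 mm from the base axis. Payload 4.2 kg.
Tool frame: the origin (TCP) lies at the very end of the fingers, on their centre line; the grasp point (between the pads) lies 19 mm behind it; z points along the fingers, y is the line along which they close (so a half turn about z gives the same grasp; the last joint's range is limited). The gripper opens to 85 mm and grips with 20 to 120 N. Pads are 22 mm wide; open, the fingers measure 114 mm over their backs; the gripper's body (76 mm by 85 mm) begins 54 mm behind the grasp point. The pads swing forward as they close: fully open they stand 13 mm farther back than shut.
Start: joints at [-0.896, 0.385, 0.008, 0, -1.194, -0.259], TCP at [252.464, -571.718, 231.312] pointing down, gripper open.
Joint ranges: [-3.14, 3.14], [-1.21, 2.06], [-1.07, 1.41], [-3.16, 2.05], [-2.99, -0.16], [-3.1, 3.1]. Speed limits (rad/s): [2.79, 2.79, 3.14, 3.14, 3.14, 3.14].

### API

Orientations are given as a unit quaternion [x, y, z, w].
In Python, from bench import arm gives the robot as it stands.
- The arm moves only by the tool servo_tool, never from a script. Its argument "rows" is a list that holds one entry, the list of rows, each a list of 7 numbers: the finger opening in mm, from 0 to 85.4, then the shift along the tool's x, y, z in mm, then the turn, a rotation vector about the tool's x, y, z in rad. A call has 1 to 10 rows; each row is the pose to reach, as a shift and turn from the pose commanded when the call began, along the tool's axes at that moment; what a row does not reach only later rows make up. A row lasts 1/8 s, in which the tool goes at most 62.5 mm and 10.7 degrees, less where a joint would pass 70% of its speed; a pose out of reach is approached as far as the arm can. A call with a gripper value outside its range is refused whole. The fingers move at their own pace and stop on an object; the grip force is fixed at half the most. Time passes only in rows, so rows that repeat a pose let the fingers close. It gives the time, the measured TCP pose, the force, the opening and the grip force at its end, in the units of the state.
- arm.read_state(): the state, without advancing time (a new reading comes with each control period).
- arm.get_image(name): name is "scene" or "side" or "wrist"; returns the picture (480x640x3 uint8, red, green, blue); there is no depth.
- arm.camera_params(name): a dict with "intrinsics" (3x3 intrinsics, pixels), "R" (3x3) and "t" (3): a world point X has camera coordinates R X + t. Camera axes: x right, y down, z forward; pixel columns grow to the right and rows downward; lengths in mm; the calibration is good to about 2 mm. A picture is of the moment at which its call begins: read the wrist's pose just before it. camera_params takes no time and is no camera call; for the wrist camera it gives the pose at the moment of the call.
- arm.job_done(): hands the job in; it is judged then, once.
The state is a dict: "clock": time; "joints": joint angles; "joint_vel": joint speeds; "joint_efforts": joint torques, N m; "position": TCP position; "ee_rot": TCP orientation; "contact_force": force on the tool from outside, world axes, zero at the start; "wrist_torque": the same for the moment, N m; "gripper_width": finger opening in mm; "grasp_force": force on a finger pad.
Only numpy, scipy, OpenCV 4.12 (cv2) and the standard library are available. Lean on these libraries where they do the work, as an engineer would, in place of code of your own. Each camera call takes 0.05 s, during which the arm holds its last target. There are 200 camera calls.

### The job

The label printer on the inspection bench has run out of labels. Press the green release tab on its front ledge so that the lid springs up, then push the lid all the way back until it rests fully open by itself, ready for a new roll. Only press and push with the fingers: do not grip the lid, do not shove the printer along the bench, and leave the spare roll, the steel liner, the torch and the marker standing or lying where they are.

Things in the scene. Friction and masses are not known exactly. Their poses are not given: they have to be found in the camera images.
- printer: Desktop label printer: dark grey base 220 mm deep (x), 150 wide (y), pale lid, 129 mm high shut, about 2 kg, loose on rubber feet. Origin: centre of its underside on the bench. x points from its front (towards the robot) to its hinge side, z up. A level ledge 85 mm high takes up the front, 110 to 52 mm ahead of the origin, with the green tab at -y and a flat grey feed key (not used) at +y.
- tab_top (a point): Centre of the upper face of the green release tab, 84 mm ahead of the printer's origin and 45 mm to its -y side, 96 mm above the bench at rest, 11 mm above the ledge. Face 30 mm (printer's x) by 34 mm (y); the shut lid begins 17 mm behind it. Pressed straight down.
- tab (a joint): How far the tab is pressed, rad: 0 at rest, 0.13 fully down on a solid stop (face 8 mm lower, still 3 mm above the ledge). The latch lets the lid go at about 0.06 (4 mm down). It springs back when let go. About 1.5 N starts it, 2.5 N releases the lid, 4 N holds it fully down.
- lid_edge (a point): Middle of the lid's lower front edge, the foot of an upright lip 150 mm wide (printer's y), 5 thick, 18 high. It swings on a 147 mm radius about the hinge. Shut: 52 mm ahead of the origin, 88 mm above the bench. Sprung up: 23 mm ahead of the origin, 183 mm above the bench, 98 mm clear above the ledge. Fully open: 237 mm above the bench.
- lid_hinge (a point): Middle of the lid's hinge axis, which is level and runs along the printer's y: 95 mm behind the origin, 96 mm above the bench.
- lid (a joint): Lid angle, rad: 0 latched shut, grows as the front edge goes up and back, 1.92 at the open stop (20 degrees past upright). Released, it springs to 0.70 within a second and waits. Then push the edge up and back along its arc with 1 to 2 N (it rises 60 mm on the way; a level push can jam); let go below 1.2 it drops back, past 1.35 it falls open and stays by its weight. Pushing hard on the stop tips the printer.
- liner_center (a point): Centre, half-way up, of the loose engine cylinder liner: an upright steel tube 98 mm across and 210 mm high, beside the printer. Not to be disturbed.
- roll_center (a point): Centre, half-way up, of the spare roll of white labels, standing on end: 68 mm across, 58 mm high, beside the printer. Not to be disturbed.
- torch_center (a point): Centre, half-way up, of a dark inspection torch standing on its head: 38 mm across below, 27 mm above, 128 mm high, beside the printer. Not to be disturbed.
- marker_center (a point): Centre of a marker pen with a red cap, lying on the bench at the printer's right: 130 mm long, 15 mm thick. Not to be disturbed.

How it is judged (in metres and radians):
On the way, in this order (a step that is already met when the one before it is completed fails the run):
1. The release tab is pressed (value of joint tab above 0.03 rad), for 0.03 s.
2. The latch is released and the lid has sprung up on its own spring (value of joint lid between 0.5 and 1 rad), for 0.1 s.
3. The lid has been pushed back past upright (value of joint lid above 1.6 rad), for 0.1 s.
At the end, for the whole second after the job is handed in: The lid rests at its open stop (over 1.82 rad of 1.92), the tab is back up, the printer stands flat within 30 mm of where it was, and the liner, roll, torch and marker are within 15 mm of where they were (value of joint lid above 1.82 rad and velocity of joint lid between -0.1 and 0.1 rad/s and value of joint tab below 0.04 rad and distance of printer from where it was at the start of the episode below 0.03 m and angle between printer's own z axis and vertical below 0.05 rad and distance of each of liner_center, roll_center, torch_center, marker_center from where it was at the start of the episode below 0.015 m); the robot touches nothing.
It fails at once if the printer was shoved more than 30 mm or lifted (distance of printer from where it was at the start of the episode above 0.03 m).
It fails at once if the printer was tipped (angle between printer's own z axis and vertical above 0.15 rad).
It fails at once if the lid was gripped or forced (over 30 N from the fingers) (contact force between the fingers and lid above 30 N).
It fails at once if a bystander was moved, lifted or knocked over (distance of any of liner_center, roll_center, torch_center, marker_center from where it was at the start of the episode above 0.02 m).
It also fails if it takes over 37 s, if anything falls off the work surface, if the arm or the gripper's body presses on something with over 40 N, if the wrist force passes 120 N, or if a joint passes its speed limit or range.

## Working session

There is one attempt and no reset: what is moved stays moved. The work goes in short steps, Python scripts to look and compute and a tool call to move; the robot and the scene stay as the last step left them, time stands still between calls to the robot, and variables do not carry over. Pictures are saved under pics/ and viewed, at most 10 in all, crops included, and the job is handed in when it is done.

Besides the shell and the picture viewer there is one more tool, called after ">>>" as name(argument=value, ...), one argument or row to a line, values as JSON. servo_tool: Moves the arm, as the interface text tells. Its arguments: {"type":"object","properties":{"rows":{"type":"array"}},"required":["rows"]}

```bash
mkdir -p pics; python3 - <<'E'
from bench import arm
import cv2,numpy as np
s=arm.read_state();print(s)
for n in("scene","side"):
    cv2.imwrite(f"pics/{n}0.png",arm.get_image(n)[:,:,::-1]);p=arm.camera_params(n);print(n,p)
E
```

```text
{'clock': 0.0, 'joints': array([-8.96404332e-01,  3.85550054e-01,  6.59635901e-03, -5.23924605e-04,
       -1.19396069e+00, -2.58609346e-01]), 'joint_vel': array([ 0.00068317,  0.00041997, -0.00052458, -0.0003029 , -0.00074792,
        0.00294651]), 'joint_efforts': array([-1.01086483e-03, -3.92289627e+01,  1.88403511e+01,  4.18618441e+00,
       -4.70101790e-03, -4.05964244e-06]), 'position': array([ 252.23080863, -571.19830906,  230.21025999]), 'ee_rot': array([-2.06302391e-01,  9.78487681e-01,  1.05537524e-03, -2.58848857e-04]), 'contact_force': array([-0.28531572, -0.97318964,  1.84939139]), 'wrist_torque': array([ 0.0474286 , -0.02153678,  0.00232006]), 'grasp_force': 0.0, 'gripper_width': 85.70914136064593}
scene {'intrinsics': array([[589.65565739,   0.        , 322.77052626],
       [  0.        , 589.65565739, 233.55205339],
       [  0.        ,   0.        ,   1.        ]]), 'R': array([[ 0.74657636,  0.66529346,  0.00288878],
       [ 0.55285668, -0.61797536, -0.55897759],
       [-0.37009894,  0.41891654, -0.82917773]]), 't': array([-424.98473196, -254.43782128, 1341.12252327])}
side {'intrinsics': array([[562.14622903,   0.        , 321.91578805],
       [  0.        , 562.14622903, 234.39712912],
       [  0.        ,   0.        ,   1.        ]]), 'R': array([[-0.98106466, -0.19366886, -0.00212224],
       [-0.13351223,  0.68418707, -0.71698154],
       [ 0.14030901, -0.70312191, -0.69708892]]), 't': array([ 544.78579987,  138.5022891 , 1008.31586473])}
```

View pics/scene0.png

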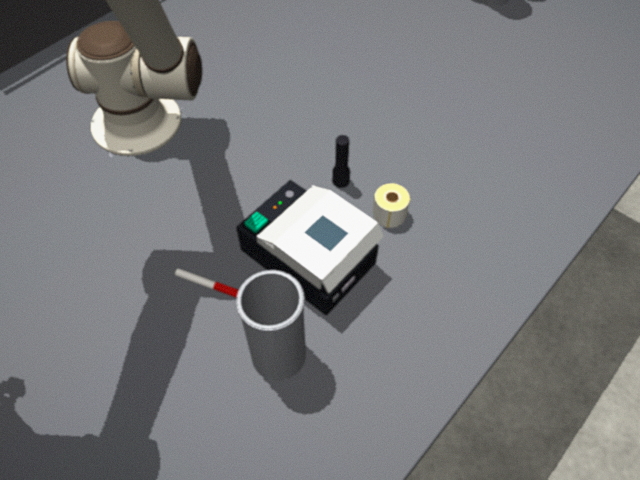

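View pics/side0.png

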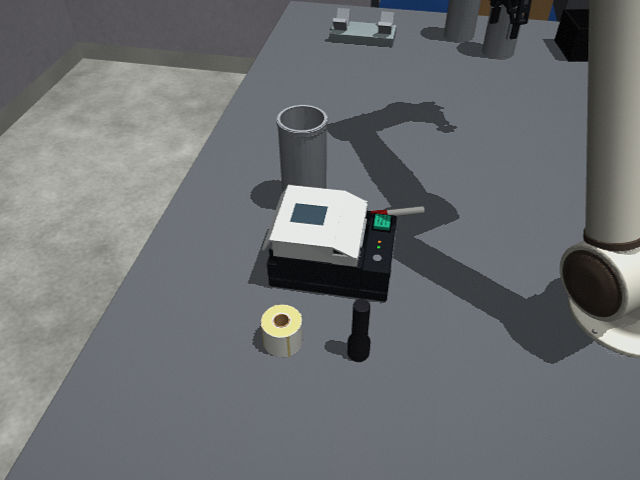

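```bash
cat > h.py <<'E'
import numpy as np,cv2
from bench import arm
from scipy.optimize import least_squares
def proj(p,X):
    c=p["R"]@np.asarray(X,float)+p["t"];u=p["intrinsics"]@c;return u[:2]/u[2]
def onz(p,uv,z):
    d=p["R"].T@np.linalg.inv(p["intrinsics"])@[*uv,1];o=-p["R"].T@p["t"];return o+d*(z-o[2])/d[2]
def green(im):
    h=cv2.cvtColor(im,cv2.COLOR_RGB2HSV);m=cv2.inRange(h,(70,120,60),(95,255,255))
    n,l,s,c=cv2.connectedComponentsWithStats(m);i=1+np.argmax(s[1:,4]);return c[i],s[i]
def W(q,P):
    c,s=np.cos(q[2]),np.sin(q[2]);return [q[0]+c*P[0]-s*P[1],q[1]+s*P[0]+c*P[1],P[2]]
E
python3 - <<'E'
from h import *
pc={n:arm.camera_params(n) for n in("scene","side")}
g={}
for n in pc:
    g[n],s=green(cv2.imread(f"pics/{n}0.png")[:,:,::-1]);print(n,g[n],s,onz(pc[n],g[n],95))
obs=[(n,g[n],(-84,-45,95),3) for n in g]+[("scene",(238,225),(-110,-75,85),1),("scene",(291,182),(-110,75,85),1),("scene",(327,310),(110,-75,0),1),
("side",(397,213),(-110,-75,85),1),("side",(269,286),(110,75,0),1),("side",(388,298),(-110,75,0),1)]
f=lambda q:np.concatenate([w*(proj(pc[n],W(q,P))-uv) for n,uv,P,w in obs])
r=least_squares(f,[500,-150,0],loss="soft_l1");print(r.x,np.round(f(r.x).reshape(-1,2),1))
for k,P in dict(tab=(-84,-45,96),edge=(-52,0,88),hinge=(95,0,96)).items():print(k,W(r.x,P))
for n,uv,z,k in [("scene",(271,299),210,"liner"),("side",(302,121),210,"liner"),("scene",(392,196),58,"roll"),("side",(281,319),58,"roll"),("scene",(343,139),128,"torch"),("side",(361,305),128,"torch"),("scene",(178,271),8,"mk"),("side",(424,210),8,"mk"),("scene",(215,286),8,"mkmid")]:print(k,onz(pc[n],uv,z))
E
```

```text
scene [255.86184211 221.33881579] [245 211  23  22 304] [454.91219232 -54.78468595  95.        ]
side [381.70042194 221.54852321] [373 214  18  16 237] [452.08110786 -49.4124668   95.        ]
[ 535.25106966   -5.1814475  -552.88950202] [[-0.2 -4.1]
 [-0.3 -3.7]
 [-3.4  0.9]
 [-1.7 -4.8]
 [-0.2  6.8]
 [-0.7  2.1]
 [-0.8  3.6]
 [-1.7  6.6]]
tab [np.float64(452.67692860048527), np.float64(-52.74730949400351), 96]
edge [np.float64(483.2757403785406), np.float64(-6.783054710844631), 88]
hinge [np.float64(630.2059981661982), np.float64(-2.2554343146020965), 96]
liner [ 634.78198741 -187.11477431  210.        ]
liner [ 628.46410735 -176.42719025  210.        ]
roll [588.67411767 181.06866339  58.        ]
roll [588.94337298 176.98152842  58.        ]
torch [460.4856911 180.2820321 128.       ]
torch [458.94916155 178.7290542  128.        ]
mk [ 377.53380563 -195.57671763    8.        ]
mk [ 373.22583439 -196.93037832    8.        ]
mkmid [ 453.44191272 -170.91963991    8.        ]
```

>>> servo_tool(
  rows=[
    [[0,-386,397,10,0,0,0.415],[0,-386,397,10,0,0,0.415],[0,-386,397,10,0,0,0.415],[0,-386,397,10,0,0,0.415],[0,-386,397,10,0,0,0.415],[0,-386,397,10,0,0,0.415],[0,-386,397,10,0,0,0.415],[0,-386,397,10,0,0,0.415],[0,-386,397,10,0,0,0.415],[0,-386,397,10,0,0,0.415]],
  ],
)

```text
clock: 1.35
position: [446.1, -49.5, 221.0]
ee_rot: [-0.003, 1.0, 0.0, -0.0]
contact_force: [0.5, -0.6, -0.4]
gripper_width: -0.1
grasp_force: 0.0
```

```bash
python3 - <<'E'
from h import *
s=arm.read_state();p=arm.camera_params("wrist");im=arm.get_image("wrist");cv2.imwrite("pics/w1.png",im[:,:,::-1])
print(s["clock"],s["position"],s["ee_rot"],s["joints"])
g,b=green(im);print(g,b,onz(p,g,95.5)); print("cam",-p["R"].T@p["t"],p["R"])
E
```

```text
1.35 [446.13333913 -49.45307574 221.00517937] [-3.49309129e-03  9.99993888e-01  7.06683468e-05 -1.28748562e-04] [ 2.53452993e-01  8.97728656e-02 -4.16359860e-01 -2.29373760e-04
 -1.06487814e+00 -1.81715194e+00]
[315.76807564 232.02002225] [ 293  212   46   41 1798] [449.69149798 -52.9849527   95.5       ]
cam [364.13289626 -50.01727922 362.41454591] [[-7.10929114e-03  9.99974643e-01  4.14543625e-04]
 [ 9.47403063e-01  6.60288814e-03  3.19974745e-01]
 [ 3.19963894e-01  2.66753352e-03 -9.47425982e-01]]
```

View pics/w1.png

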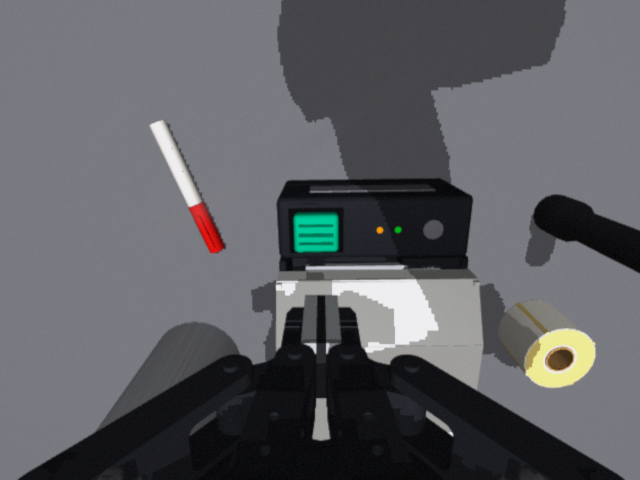

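>>> servo_tool(
  rows=[
    [[0,-11,-3.5,30,0,-0.18,0],[0,-11,-3.5,60,0,-0.35,0],[0,-11,-3.5,95,0,-0.35,0],[0,-11,-3.5,106,0,-0.35,0],[0,-11,-3.5,106,0,-0.35,0],[0,-11,-3.5,106,0,-0.35,0]],
  ],
)

```text
clock: 2.15
position: [457.0, -56.7, 116.2]
ee_rot: [0.0, 0.985, 0.0, 0.175]
contact_force: [-0.2, 0.1, -0.8]
gripper_width: -0.1
grasp_force: 0.0
```

```bash
python3 - <<'E'
from h import *
s=arm.read_state();p=arm.camera_params("wrist");im=arm.get_image("wrist");cv2.imwrite("pics/w2.png",im[:,:,::-1])
print(s["clock"],s["position"],s["ee_rot"],s["joints"],s["contact_force"])
g,b=green(im);print(g,b,onz(p,g,95.5))
E
```

```text
2.15 [457.02832835 -56.67482335 116.24519195] [3.58955361e-04 9.84561609e-01 1.05547047e-04 1.75037989e-01] [ 0.26121678  0.09562697 -0.92958754  0.41389132 -0.22297602 -2.22214457] [-0.21219053  0.06417839 -0.84006076]
[327.9713651 261.0844236] [ 291  233   75   58 4051] [444.81747873 -53.31293702  95.5       ]
```

View pics/w2.png

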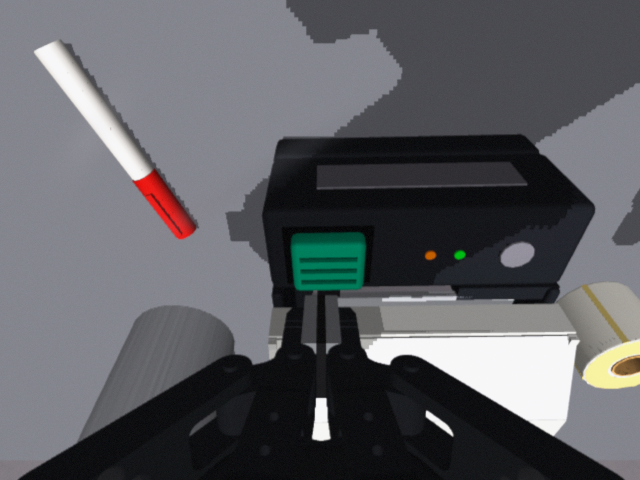

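>>> servo_tool(
  rows=[
    [[0,3,3.5,10,0,0.1,0],[0,5.8,3.5,18,0,0.1,0],[0,7,3.5,22,0,0.1,0],[0,7.3,3.5,23,0,0.1,0],[0,7.3,3.5,23,0,0.1,0]],
  ],
)

```text
clock: 2.82
position: [457.0, -52.8, 91.4]
ee_rot: [-0.001, 0.992, -0.0, 0.125]
contact_force: [0.1, 1.8, 3.0]
gripper_width: 0.1
grasp_force: 1.4
```

```bash
python3 - <<'E'
from h import *
s=arm.read_state();im=arm.get_image("side");cv2.imwrite("pics/s2.png",im[100:340,200:520,::-1])
print(s["clock"],s["position"],s["ee_rot"],s["joints"],s["contact_force"])
E
```

```text
2.825 [457.03229002 -52.78535479  91.43682632] [-6.13327427e-04  9.92147074e-01 -3.58603795e-05  1.25075201e-01] [ 0.27912987  0.17450526 -0.82572889  0.20876547 -0.33583178 -2.03780472] [0.09633169 1.84690472 3.01116355]
```

View pics/s2.png

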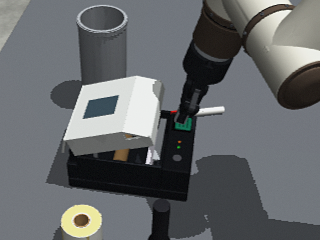

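>>> servo_tool(
  rows=[
    [[0,1.7,0,-42,0,0,0],[0,1.7,0,-42,0,0,0],[0,-32,48,-54,0,0,0],[0,-32,48,-54,0,0,0],[0,-32,48,-54,0,0,0]],
  ],
)

```text
clock: 3.5
position: [473.4, -5.1, 150.2]
ee_rot: [-0.0, 0.992, -0.0, 0.123]
contact_force: [-0.4, -0.1, -0.4]
gripper_width: -0.1
grasp_force: 0.0
```

```bash
python3 - <<'E'
from h import *
s=arm.read_state();im=arm.get_image("side");cv2.imwrite("pics/s3.png",cv2.resize(im[120:320,220:480,::-1],None,fx=2.5,fy=2.5))
print(s["clock"],s["position"],s["ee_rot"],s["joints"],s["contact_force"])
p=arm.camera_params("side")
for X in [(511,-80,184),(511,68,184),s["position"]]:print((proj(p,X)-[220,120])*2.5)
E
```

```text
3.5 [473.44770057  -5.07167028 150.1533536 ] [-2.80178710e-04  9.92390086e-01 -3.99882515e-04  1.23132766e-01] [ 0.39089513  0.09817906 -0.70668477  0.18202778 -0.54461875 -2.10648695] [-0.41211432 -0.07576181 -0.39337205]
[336.44124503 123.73147925]
[301.27825545 262.48187304]
[371.65765556 234.26678305]
```

View pics/s3.png

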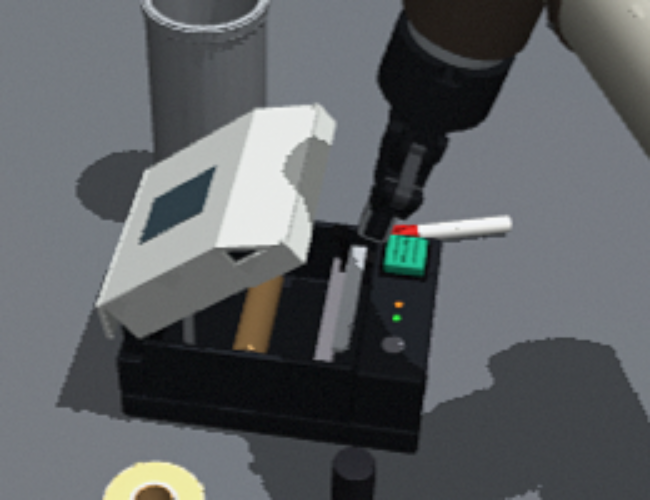

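>>> servo_tool(
  rows=[
    [[0,-16.5,0,2,0,0,0],[0,-26,0,1,0,0,0],[0,-33.7,0,-0.8,0,0,0],[0,-40,0,-5,0,0,0],[0,-45.5,0,-8.7,0,0,0],[0,-52,0,-13,0,0,0],[0,-58.5,0,-17.3,0,0,0]],
  ],
)

```text
clock: 4.42
position: [527.6, -4.5, 183.2]
ee_rot: [-0.0, 0.992, 0.0, 0.125]
contact_force: [-0.6, 0.5, 0.6]
gripper_width: 0.2
grasp_force: 0.1
```

```bash
python3 - <<'E'
from h import *
s=arm.read_state();im=arm.get_image("side");cv2.imwrite("pics/s4.png",cv2.resize(im[120:320,220:480,::-1],None,fx=2.5,fy=2.5))
print(s["clock"],s["position"],s["ee_rot"],s["joints"],s["contact_force"])
E
```

```text
4.425 [527.6284406   -4.49057595 183.22002748] [-4.34373498e-04  9.92172466e-01  1.48899727e-04  1.24874281e-01] [ 0.34611527  0.14795072 -0.5303229   0.1367706  -0.66081541 -2.01432047] [-0.59090764  0.54118503  0.55028833]
```

View pics/s4.png

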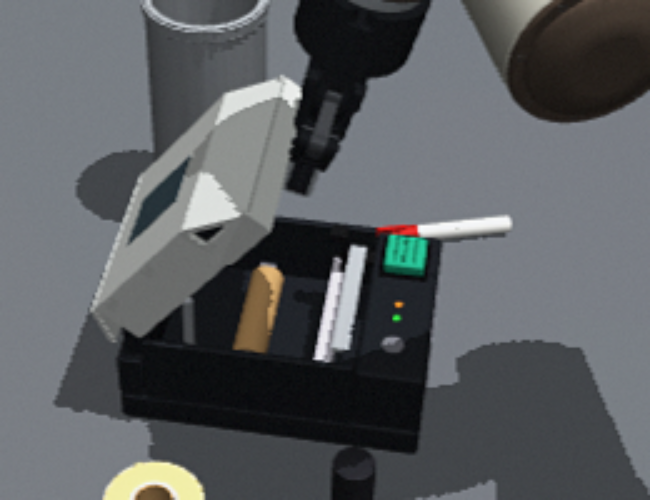

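>>> servo_tool(
  rows=[
    [[0,-13.9,0,-5.8,0,0,0],[0,-27.5,0,-10.5,0,0,0],[0,-41.7,0,-13.6,0,0,0],[0,-56.7,0,-15.5,0,0,0],[0,-71,0,-15.9,0,0,0],[0,-85.6,0,-15.3,0,0,0],[0,-96.5,0,-13.6,0,0,0],[0,-96.5,0,-13.6,0,0,0],[0,-57,0,-22,0,0,0],[0,-20,0,-32,0,0,0]],
  ],
)

```text
clock: 5.72
position: [537.1, -4.8, 217.8]
ee_rot: [-0.0, 0.992, -0.0, 0.124]
contact_force: [0.5, 0.3, -0.3]
gripper_width: -0.2
grasp_force: 0.0
```

>>> servo_tool(
  rows=[
    [[0,40,0,-30,0,0,0],[0,40,0,-30,0,0,0],[0,40,0,-30,0,0,0],[0,40,0,-30,0,0,0],[0,40,0,-30,0,0,0],[0,40,0,-30,0,0,0]],
  ],
)

```text
clock: 6.48
position: [492.8, -4.6, 237.2]
ee_rot: [-0.0, 0.992, -0.0, 0.124]
contact_force: [0.4, -0.1, 0.9]
gripper_width: -0.0
grasp_force: 0.0
```

```bash
python3 - <<'E'
from h import *
s=arm.read_state();im=arm.get_image("side");cv2.imwrite("pics/s5.png",im[:,:,::-1])
print(s["clock"],s["position"],s["contact_force"])
p=arm.camera_params("side")
for X in [(628.6+147*.29,-2,96+147*.957)]:print(proj(p,X))
E
```

```text
6.475 [492.76693026  -4.62077763 237.2310638 ] [ 0.39632648 -0.07626572  0.88626027]
[253.75215184 161.24689022]
```

View pics/s5.png

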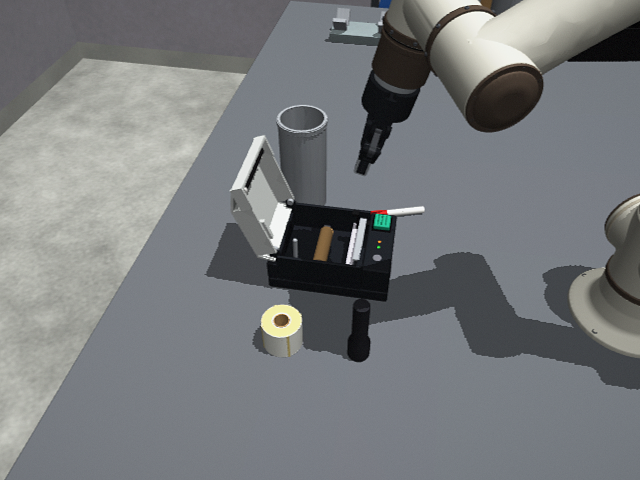

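The lid is fully open: its edge middle is near (250,163), and I predicted (254,161) for the open stop. The printer, torch, roll, liner and marker appear unmoved, and the tab is up. The gripper is clear, so I am handing in.

```bash
python3 -c "
from bench import arm
print(arm.job_done())"
```

```text
the job is handed in; nothing more can be done
None
```

I pressed the tab, the lid sprang up, and I pushed it back to its open stop; in the last picture it rests open with nothing else disturbed, and the job was handed in at about 6.5 s (no verdict was returned).

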